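Slide the loaded shelf board home into its notches

ROBOT

A 7-joint arm with a two-finger parallel gripper is mounted at the origin on a cart in front of the work surface, level with it; the furniture and walls round the work are solid. World frame = base frame: x ahead of the robot, y to its left, z up, the work surface at z = 0. Lengths are in m, angles in rad, forces in N, time in s.
With the tool pointing down it reaches from about 0.35 to 0.9 m from the base axis. Payload 8.1 kg.
Tool frame: the origin (TCP) lies midway between the tips of the shut fingers; the grasp point (between the pads) lies 19 mm behind it; z points along the fingers, y is the direction in which the jaws open and shut (so a half turn about z gives the same grasp; the last joint's range is limited). The gripper opens to 92 mm and grips with 3 to 60 N. Pads are 19 mm wide; open, the fingers measure 130 mm over their backs; the gripper's body (75 mm by 190 mm) begins 47 mm behind the grasp point.
Start: joints at [-1.346, 0.434, 0.025, 1.573, -0.012, 1.134, -0.075], TCP at [0.201, 0.592, 0.227] pointing down, gripper open.
Joint ranges: [-2.62, 2.62], [-0.44, 2.09], [-1.27, 1.32], [0.08, 2.57], [-1.32, 4.46], [0.12, 2], [-2.74, 2.74]. Speed limits (rad/s): [2.22, 2.22, 3.01, 3.01, 3.14, 3.14, 3.14].

INTERFACE

Orientations are given as [roll, pitch, yaw] about the fixed x, y, z axes, in that order (R = Rz(yaw) Ry(pitch) Rx(roll)).
In Python, from workcell import readout, optics, arm gives the robot as it stands. The module is installed in compiled form; this text tells all that it offers.
- The arm moves only by the tool send_rows, never from a script. Its argument "rows" is text: rows parted by semicolons, each of 4 numbers parted by spaces: the shift along the world's x, y, z in mm, then the turn about the world's z in rad. In form: dx dy dz spin; .... A call has 1 to 5 rows; each row shifts and turns the commanded pose from where the row before left it; what a row does not reach is not made up. A row lasts 1/10 s, in which the tool goes at most 50 mm and 8.59 degrees, less where a joint would pass 70% of its speed; a pose out of reach is approached as far as the arm can. A call with a gripper value outside its range is refused whole. "jaw" is the finger opening in mm, from 0 to 91.8, set as the call begins (left out, the last holds). The fingers move at their own pace and stop on an object; the grip force is fixed at half the most. Time passes only in rows, so rows that do not move let the fingers close. It gives the time, the measured TCP pose, the force and the opening at its end, in the units of the state.
- readout.state(): the state, without advancing time (a new reading comes with each control period).
- optics.read_camera(name): name is "scene" or "top" or "wrist"; returns the picture (480x640x3 uint8, red, green, blue); there is no depth.
- optics.calibration(name): a dict with "K" (3x3 intrinsics, pixels), "rvec" (rotation vector, rad) and "tvec" (3), from world to camera coordinates, as OpenCV has them; the wrist camera has in their place "hand_eye" (4x4, takes a point from camera to tool coordinates, whose origin is the TCP and whose axes are the flange's). Camera axes: x right, y down, z forward; pixel columns grow to the right and rows downward; lengths in m; the calibration is good to about 2 mm. A picture is of the moment at which its call begins: read the wrist's pose just before it. calibration takes no time and is no camera call.
- arm.job_done(): hands the job in, once; it reports no verdict.
The state is a dict: "time_s": time; "joint_positions": joint angles; "joint_vel": joint speeds; "tau": joint torques, N m; "tool_pos": TCP position; "ee_rot": TCP orientation; "force": force on the tool from outside, world axes, zero at the start; "torque": the same for the moment, N m; "gripper_width": finger opening in m.
Only numpy, scipy, OpenCV 4.12 (cv2) and the standard library are available. Lean on these libraries where they do the work, as an engineer would, in place of code of your own. Each camera call takes 0.05 s, during which the arm holds its last target. There are 200 camera calls.

TASK

With a fingertip, push the white shelf board, blue edge trailing, along the rails until it drops into the locating notches and lies level, fully home, then take the hand away. Do not lift or tip the board, do not touch the pot and the vial standing on it, which must ride along upright, and leave the other things on the worktop where they are.

Things in the scene. Friction and masses are not known exactly. Their poses are not given: they have to be found in the camera images.
- board: loose white shelf board with grey mat, 170 mm (x) by 160 mm (y) by 16 mm thick, 0.4 to 0.85 kg, on four black feet 8 mm high. Origin: its centre, level with the feet's soles; slab underside 8 mm, top 24 mm above the origin. It slides towards its +y. Feet 14 mm long: leading pair at y +60, x +-75 mm on the outer tracks, trailing pair at y -60, x +-57 mm on the inner tracks.
- push_edge (a point): middle of the board's trailing edge face, with a blue strip on it and along the top beside it (board frame x 0, y -80, z 16 mm): upright face 16 mm high, 170 mm wide, to be pushed towards the board's +y. While the board rides on the rail tops it spans 53 to 69 mm above the worktop; seated, 45 to 61 mm.
- rail_frame: fixed aluminium and dark steel frame, 185 mm (x) by 400 mm (y, along the rails); origin: centre of its underside, on the worktop. Rails at x 48 to 84 mm either side of the middle, tops 45 mm above the worktop; outside them guide cheeks 66 mm high leave the board 2.5 mm play each side. Open between the rails but for cross bars below 32 mm. Rails run on flat past the notches, with no end stop.
- seat (a point): the board's origin when it has dropped home: 70 mm from the frame's middle towards its +y, 37 mm above the worktop, 8 mm below the rail tops; axes as the frame's. Notches 20 mm long, 8 mm deep (3 mm play either way for a foot): outer tracks at frame y +130, inner at y +10 mm, so all feet drop at once. The board starts 100 to 180 mm short, on the -y side, on the rail tops.
- pot: small white sample pot standing loose on the board, 37 mm across, 34 mm high; origin at the centre of its base
- vial: glass vial with red cap standing loose on the board, 22 mm across, 46 mm high; origin at the centre of its base
- beaker: clear 50 ml glass beaker, 45 mm across, 58 mm high; bystander, loose on the worktop; origin at the centre of its underside
- logbook: green hard-cover book lying flat, 106 x 150 x 22 mm; bystander, loose on the worktop; origin at the centre of its underside
- brown_bottle: brown glass bottle with black cap, 40 mm across, 74 mm high; bystander, loose on the worktop; origin at the centre of its underside
- blue_jar: white jar with blue lid, 63 mm across, 66 mm high; bystander, loose on the worktop; origin at the centre of its underside
- glue: standing glue stick, white with red cap, 25 mm across, 86 mm high; bystander, loose on the worktop; origin at the centre of its underside
- mouse: black computer mouse, 113 x 58 x 37 mm; bystander, loose on the worktop; origin at the centre of its underside

How it is judged:
At the end, for the whole second after the job is handed in: The board has dropped into its notches: its origin is within 4.5 mm of the seat along the rails, 6 mm across them and 3 mm in height, it is level within 2 degrees and at rest; pot and vial stand upright (within 8 degrees), at rest on the board (y of board in the frame of seat between -0.0045 and 0.0045 m and x of board in the frame of seat between -0.006 and 0.006 m and z of board in the frame of seat between -0.003 and 0.003 m and angle between board's own z axis and vertical below 0.035 rad and linear speed of board below 0.01 m/s and angle between each of pot, vial's own z axis and vertical below 0.15 rad and z of pot in the frame of board between 0.02 and 0.032 m and linear speed of each of pot, vial below 0.02 m/s and z of vial in the frame of board between 0.02 and 0.032 m); the robot touches nothing.
It fails at once if the board is lifted off its rails or tipped up (z of board in the frame of seat above 0.016 m or angle between board's own z axis and vertical above 0.15 rad).
It fails at once if the board is pushed with the arm or the gripper's body instead of the fingers (contact force between the arm and board above 1 N).
It fails at once if the pot is touched by the robot, tips over or leaves the board (contact force between any of the arm, the fingers and pot above 0.5 N or angle between pot's own z axis and vertical above 0.5 rad or z of pot in the frame of board above 0.045 m).
It fails at once if the vial is touched by the robot, tips over or leaves the board (contact force between any of the arm, the fingers and vial above 0.5 N or angle between vial's own z axis and vertical above 0.5 rad or z of vial in the frame of board above 0.045 m).
It fails at once if a bystander on the worktop is pushed more than 30 mm or knocked over (distance of any of beaker, logbook, brown_bottle, blue_jar, glue, mouse from where it was at the start of the episode above 0.03 m or angle between any of beaker, logbook, brown_bottle, blue_jar, glue, mouse's own z axis and vertical above 0.5 rad).
It also fails if it takes over 40 s, if anything falls off the work surface, if the arm or the gripper's body presses on something with over 40 N, if the wrist force passes 120 N, or if a joint passes its speed limit or range.

## Working session

There is one attempt and no reset: what is moved stays moved. The work goes in short steps, Python scripts to look and compute and a tool call to move; the robot and the scene stay as the last step left them, time stands still between calls to the robot, and variables do not carry over. Pictures are saved under pics/ and viewed, about 8 in all and at most 12, crops included, and the job is handed in when it is done.

Besides the shell and the picture viewer there is one more tool, called as name(argument=value, ...) on one line, values as JSON. send_rows: Moves the arm, as the interface text tells. Its arguments: {"type":"object","properties":{"rows":{"type":"string"},"jaw":{"type":"number"}},"required":["rows"]}

```bash
mkdir -p pics
python3 - <<'E'
from workcell import readout, optics, arm
import cv2, numpy as np
for n in("scene","top"):
    cv2.imwrite(f"pics/{n}0.png",optics.read_camera(n)[:,:,::-1])
    c=optics.calibration(n);R=cv2.Rodrigues(np.array(c["rvec"]))[0]
    print(n,np.array(c["K"]).round(1).tolist(),(-R.T@np.array(c["tvec"]).ravel()).round(3),R.round(2).tolist())
print(readout.state())
E
```

```text
scene [[570.4, 0.0, 319.0], [0.0, 570.4, 233.1], [0.0, 0.0, 1.0]] [-0.591 -0.863  0.721] [[0.58, -0.82, 0.03], [-0.33, -0.26, -0.91], [0.75, 0.51, -0.42]]
top [[483.0, 0.0, 324.9], [0.0, 483.0, 243.2], [0.0, 0.0, 1.0]] [ 0.337 -0.045  1.478] [[0.01, -1.0, 0.01], [-0.99, -0.01, -0.17], [0.17, -0.01, -0.99]]
{'time_s': 0.1, 'joint_positions': array([-1.34563803,  0.43513778,  0.02493768,  1.57397712, -0.01157554,
        1.13399528, -0.07509656]), 'joint_vel': array([-5.20786005e-05,  8.04883837e-04,  9.10308854e-04, -3.91739273e-03,
        2.15036699e-04, -4.00749772e-04, -1.01667568e-03]), 'tau': array([ 3.36585930e-03, -6.69120240e+01,  9.87796336e-01, -3.15138566e+01,
       -6.05969969e-02,  3.75487818e-02,  3.43049305e-05]), 'tool_pos': array([0.20109527, 0.59129744, 0.22604389]), 'ee_rot': array([-3.14022594e+00,  1.32198534e-04,  2.81381172e+00]), 'force': array([-0.37100632,  0.10281731,  0.89985066]), 'torque': array([-0.00568354,  0.05189632,  0.00211043]), 'gripper_width': 0.09177218561646114}
```

View pics/top0.png

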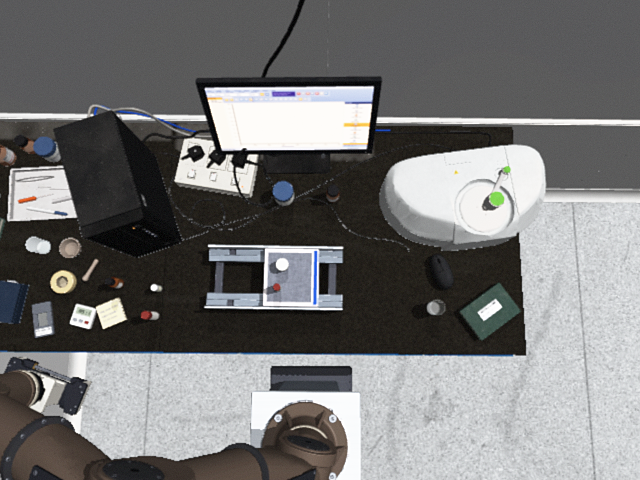

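View pics/scene0.png

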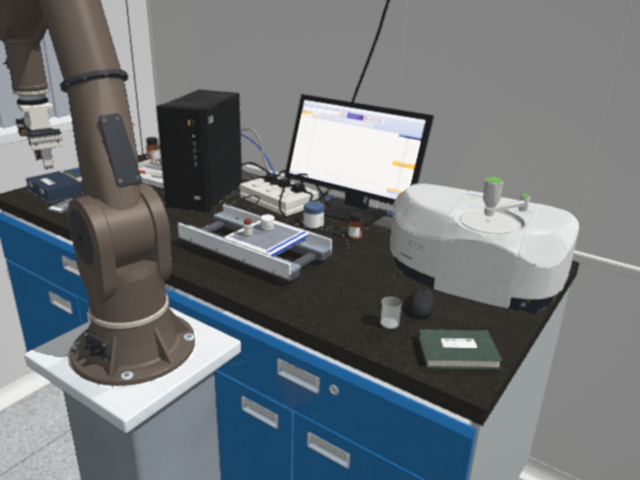

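The top view shows the rails running along world y, with the board's blue edge at about column 317, on the -y side. The push is therefore towards +y, which is left in the picture. I'll crop this view to measure it.

```bash
cat > h.py <<'E'
from workcell import readout, optics, arm
import cv2, numpy as np
def ray(n,uv,z):
    c=optics.calibration(n);R=cv2.Rodrigues(np.array(c["rvec"]))[0];t=np.array(c["tvec"]).ravel()
    o=-R.T@t; d=R.T@np.linalg.inv(c["K"])@np.array([uv[0],uv[1],1.]); return o+d*(z-o[2])/d[2]
def proj(n,p):
    c=optics.calibration(n);return cv2.projectPoints(np.array([p],float),np.array(c["rvec"]),np.array(c["tvec"]),np.array(c["K"]),None)[0].ravel()
E
python3 - <<'E'
from h import *
im=cv2.imread("pics/top0.png")[235:320,195:355]
cv2.imwrite("pics/topc.png",cv2.resize(im,None,fx=5,fy=5,interpolation=cv2.INTER_CUBIC))
E
```

```text
(no output)
```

View pics/topc.png

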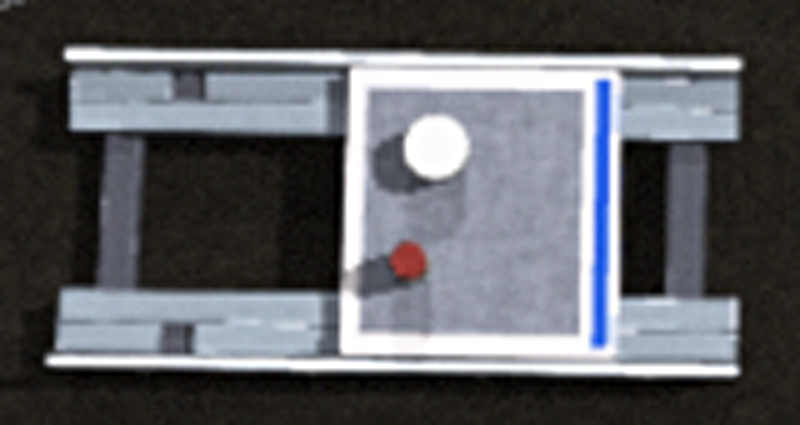

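Run:
```python
from h import *
def P(U,V,z): return ray("top",((U+.5)/5-.5+195,(V+.5)/5-.5+235),z)
for nm,z,l in[("cheek",.066,[(65,55),(742,63),(47,362),(738,372)]),("board",.069,[(352,68),(620,72),(342,355),(617,357)]),
 ("blue",.069,[(604,80),(599,347)]),("notch",.045,[(172,85),(205,85),(162,337),(193,337)]),("pot",.103,[(436,147)]),("vial",.115,[(408,261)])]:
    pts=np.array([P(*q,z) for q in l]); print(nm,(pts[:,:2]*1e3).round(1).tolist(),(pts.mean(0)*1e3).round(1))
for nm,uv,z in[("brown",(333,190),.074),("beaker",(435,307),.058),("bluejar",(283,190),.066),("glue",(150,316),.08),("white",(155,287),.04)]: print(nm,ray("top",uv,z).round(3))
```

```text
cheek [[572.9, 293.0], [571.6, -107.9], [392.5, 294.6], [389.9, -105.8]] [481.7  93.5  66. ]
board [[566.1, 122.7], [565.1, -35.7], [397.8, 123.6], [397.8, -35.5]] [481.7  43.8  69. ]
blue [[560.2, -26.3], [403.5, -25.0]] [481.9 -25.7  69. ]
notch [[558.7, 233.1], [558.9, 213.3], [408.5, 232.8], [408.6, 214.5]] [483.7 223.4  45. ]
pot [[515.1, 69.2]] [515.1  69.2 103. ]
vial [[448.7, 82.5]] [448.7  82.5 115. ]
brown [ 0.745 -0.077  0.074]
beaker [ 0.398 -0.377  0.058]
bluejar [0.745 0.074 0.066]
glue [0.365 0.444 0.08 ]
white [0.451 0.449 0.04 ]
```

The board has to travel about 120 mm towards +y, taking its trailing edge from y≈-36 to about +84 mm. The plan is to close the fingers, set the jaw axis along x, descend behind the edge in the 96 mm gap between the rails, and push at x≈482.

send_rows(rows="7 -17 0 -0.03; 14 -34 0 -0.06; 14 -34 0 -0.062; 14 -34 0 -0.062; 14 -34 0 -0.062", jaw=0)

```text
time_s: 0.6
tool_pos: [0.2645, 0.4371, 0.2264]
ee_rot: [-3.141, 0.0, 2.535]
force: [0.8, 0.0, -1.0]
gripper_width: 0.0564
```

send_rows(rows="14 -34 0 -0.062; 14 -34 0 -0.062; 14 -34 0 -0.062; 14 -34 0 -0.062; 14 -34 0 -0.062")

```text
time_s: 1.1
tool_pos: [0.3344, 0.2671, 0.2266]
ee_rot: [-3.141, -0.0, 2.225]
force: [0.9, -0.3, -0.2]
gripper_width: 0.0166
```

send_rows(rows="14 -34 0 -0.062; 14 -34 0 -0.062; 14 -34 0 -0.062; 14 -34 0 -0.062; 14 -34 0 -0.062")

```text
time_s: 1.6
tool_pos: [0.4044, 0.0972, 0.2267]
ee_rot: [-3.142, -0.0, 1.915]
force: [1.0, 0.7, 0.3]
gripper_width: -0.0001
```

send_rows(rows="14 -34 0 -0.062; 14 -34 0 -0.062; 14 -34 0 -0.062; 14 -34 0 -0.062; 10 -25 0 -0.062")

```text
time_s: 2.1
tool_pos: [0.4706, -0.0646, 0.2267]
ee_rot: [3.141, 0.001, 1.604]
force: [0.4, 0.3, 0.5]
gripper_width: 0.0008
```

send_rows(rows="11 -25 0 -0.033; 0 -3 -35 0; 0 0 -40 0; 0 0 -35 0; 0 0 -15 0")

```text
time_s: 2.6
tool_pos: [0.4791, -0.0901, 0.0987]
ee_rot: [-3.137, 0.0, 1.574]
force: [0.1, 0.6, -0.1]
gripper_width: 0.0003
```

Run:
```python
from h import *
a=optics.read_camera("top")[225:325,185:365,::-1]; b=optics.read_camera("scene")[180:300,150:350,::-1]; w=optics.read_camera("wrist")[:,:,::-1]
a=cv2.resize(a,(396,220),interpolation=3);b=cv2.resize(b,(396,220),interpolation=3)
o=np.vstack([np.hstack([a,b]),cv2.resize(w,(506,380))[:, :].copy() if 0 else np.pad(cv2.resize(w,(506,380)),((0,0),(0,286),(0,0)))])
cv2.imwrite("pics/c1.png",o);print(readout.state()["tool_pos"],readout.state()["ee_rot"])
```

```text
[ 0.48041376 -0.09038366  0.10107172] [-3.13911285e+00  2.81648358e-04  1.57435111e+00]
```

View pics/c1.png

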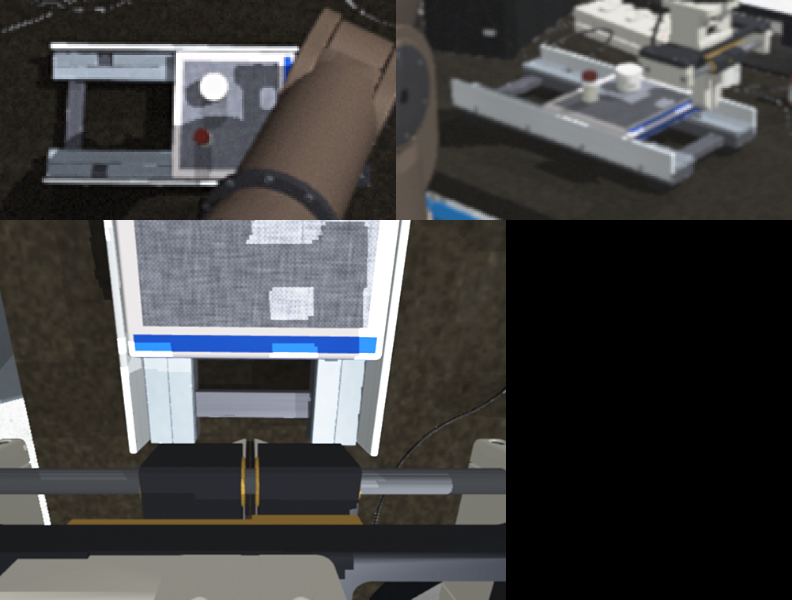

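In the composite, the closed fingers are centred on the gap between the rails and behind the blue edge (wrist view, columns 240–260). The pot and vial are upright. I'll descend and then approach slowly until contact.

send_rows(rows="1 0 -20 0; 0 0 -20 0; 0 0 -18 0; 0 0 0 0; 0 10 0 0")

```text
time_s: 3.25
tool_pos: [0.483, -0.0813, 0.045]
ee_rot: [3.14, 0.001, 1.573]
force: [-0.1, 0.7, -0.1]
gripper_width: 0.0006
```

send_rows(rows="0 10 0 0; 0 8 0 0; 0 5 0 0; 0 3 0 0; 0 2 0 0")

```text
time_s: 3.75
tool_pos: [0.4823, -0.0518, 0.0439]
ee_rot: [3.141, -0.0, 1.575]
force: [-0.8, -0.3, 0.0]
gripper_width: 0.0002
```

send_rows(rows="0 2 0 0; 0 2 0 0; 0 2 0 0; 0 2 0 0; 0 2 0 0")

```text
time_s: 4.25
tool_pos: [0.4823, -0.0433, 0.0437]
ee_rot: [3.141, 0.001, 1.574]
force: [-0.7, -5.2, -0.7]
gripper_width: 0.0007
```

send_rows(rows="0 2 0 0; 0 2 0 0; 0 2 0 0; 0 2 0 0; 0 2 0 0")

```text
time_s: 4.75
tool_pos: [0.4822, -0.0322, 0.0437]
ee_rot: [-3.141, 0.0, 1.575]
force: [0.5, -4.4, -1.2]
gripper_width: 0.0007
```

Run:
```python
from h import *
a=optics.read_camera("top")[225:325,185:365,::-1]; b=optics.read_camera("scene")[180:300,150:350,::-1]
cv2.imwrite("pics/c2.png",np.vstack([cv2.resize(x,(540,300),interpolation=2) for x in(a,b)]));print(readout.state()["tool_pos"],readout.state()["force"])
```

```text
[ 0.48222709 -0.03182327  0.04373373] [ 0.13561585 -3.15776008 -1.62113316]
```

View pics/c2.png

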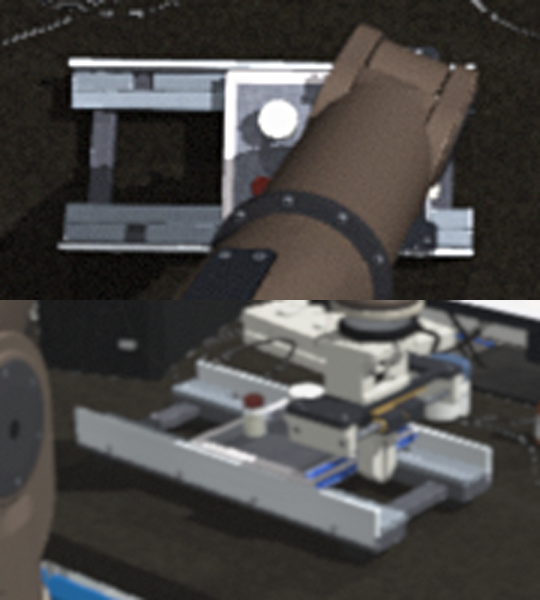

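The board has followed the fingertip by about 12 mm, and the pot and vial are upright. I'll keep pushing at 30 mm/s.

send_rows(rows="0 3 0 0; 0 3 0 0; 0 3 0 0; 0 3 0 0; 0 3 0 0")

```text
time_s: 5.35
tool_pos: [0.4822, -0.0172, 0.0437]
ee_rot: [-3.142, 0.0, 1.575]
force: [0.7, -5.1, -1.3]
gripper_width: -0.0001
```

send_rows(rows="0 3 0 0; 0 3 0 0; 0 3 0 0; 0 3 0 0; 0 3 0 0")

```text
time_s: 5.85
tool_pos: [0.4821, -0.0022, 0.0437]
ee_rot: [-3.141, 0.0, 1.575]
force: [0.0, -5.2, -1.4]
gripper_width: 0.0003
```

send_rows(rows="0 3 0 0; 0 3 0 0; 0 3 0 0; 0 3 0 0; 0 3 0 0")

```text
time_s: 6.35
tool_pos: [0.4821, 0.0127, 0.0437]
ee_rot: [-3.141, 0.0, 1.575]
force: [-0.5, -5.3, -0.3]
gripper_width: 0.0004
```

send_rows(rows="0 3 0 0; 0 3 0 0; 0 3 0 0; 0 3 0 0; 0 3 0 0")

```text
time_s: 6.85
tool_pos: [0.482, 0.0277, 0.0437]
ee_rot: [-3.141, 0.0, 1.575]
force: [-0.0, -4.9, 0.4]
gripper_width: 0.0003
```

send_rows(rows="0 3 0 0; 0 3 0 0; 0 3 0 0; 0 2 0 0; 0 2 0 0")

```text
time_s: 7.35
tool_pos: [0.482, 0.0406, 0.0437]
ee_rot: [-3.141, 0.0, 1.575]
force: [0.5, -6.2, -0.2]
gripper_width: 0.0004
```

send_rows(rows="0 2 0 0; 0 2 0 0; 0 2 0 0; 0 2 0 0; 0 2 0 0")

```text
time_s: 7.85
tool_pos: [0.482, 0.0505, 0.0437]
ee_rot: [-3.141, 0.0, 1.574]
force: [-0.3, -6.4, 1.1]
gripper_width: 0.0004
```

Run:
```python
from h import *
a=optics.read_camera("top")[225:325,185:365,::-1]; b=optics.read_camera("scene")[180:300,150:350,::-1]
cv2.imwrite("pics/c3.png",np.vstack([cv2.resize(x,(540,300),interpolation=2) for x in(a,b)]));print(readout.state()["tool_pos"],readout.state()["force"])
```

```text
[0.48196764 0.05087968 0.04372778] [ 1.08519201 -4.56756607  0.6605911 ]
```

View pics/c3.png

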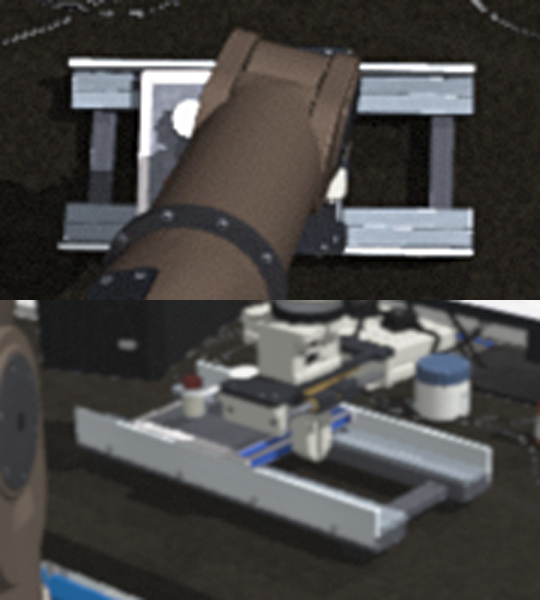

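The leading edge is at about column 232, so roughly 25 mm remain and the drop should come at TCP y≈73–77 mm. I'll slow down.

send_rows(rows="0 2 0 0; 0 3 0 0; 0 3 0 0; 0 3 0 0; 0 2 0 0")

```text
time_s: 8.45
tool_pos: [0.482, 0.0637, 0.0437]
ee_rot: [-3.141, 0.0, 1.575]
force: [-0.3, -5.7, 0.1]
gripper_width: 0.0002
```

send_rows(rows="0 1 0 0; 0 1 0 0; 0 1 0 0; 0 1 0 0; 0 1 0 0")

```text
time_s: 8.95
tool_pos: [0.482, 0.0685, 0.0437]
ee_rot: [-3.141, 0.0, 1.574]
force: [0.7, -4.8, -0.6]
gripper_width: 0.001
```

send_rows(rows="0 1 0 0; 0 0.5 0 0; 0 0.5 0 0")

```text
time_s: 9.25
tool_pos: [0.4821, 0.071, 0.0437]
ee_rot: [-3.141, -0.0, 1.575]
force: [-0.9, -3.2, 0.1]
gripper_width: 0.0005
```

send_rows(rows="0 0.7 0 0; 0 0.7 0 0")

```text
time_s: 9.45
tool_pos: [0.4819, 0.0724, 0.0437]
ee_rot: [-3.141, -0.0, 1.575]
force: [-0.0, -4.6, -0.1]
gripper_width: 0.0004
```

send_rows(rows="0 0.7 0 0; 0 0.7 0 0")

```text
time_s: 9.65
tool_pos: [0.482, 0.0733, 0.0437]
ee_rot: [-3.141, 0.0, 1.574]
force: [-1.1, -5.5, -1.1]
gripper_width: 0.0001
```

send_rows(rows="0 0.7 0 0; 0 0.7 0 0")

```text
time_s: 9.85
tool_pos: [0.482, 0.0748, 0.0437]
ee_rot: [-3.141, 0.0, 1.575]
force: [-0.1, -5.6, -1.3]
gripper_width: 0.0008
```

send_rows(rows="0 0.7 0 0; 0 0.5 0 0")

```text
time_s: 10.05
tool_pos: [0.4821, 0.0759, 0.0437]
ee_rot: [-3.141, 0.0, 1.575]
force: [-0.1, -5.3, -0.8]
gripper_width: 0.0003
```

Run:
```python
from h import *
t=optics.read_camera("top");g=cv2.cvtColor(t,cv2.COLOR_RGB2GRAY).astype(float)
for r in(249,250,251): print(r,g[r,210:250].astype(int).tolist())
g0=cv2.imread("pics/top0.png",0)
for r in(249,250,251): print(r,g0[r,255:275].astype(int).tolist())
a=t[235:320,195:285,::-1]; b=optics.read_camera("scene")[195:275,170:290,::-1]
cv2.imwrite("pics/c4.png",np.vstack([cv2.resize(a,(450,425),interpolation=2)[:200], cv2.resize(b,(450,300),interpolation=2)]))
```

```text
249 [123, 129, 130, 133, 131, 115, 115, 139, 142, 144, 125, 111, 99, 72, 159, 236, 247, 245, 245, 244, 245, 245, 244, 242, 241, 242, 239, 241, 240, 241, 247, 252, 185, 95, 84, 87, 88, 86, 85, 88]
250 [157, 153, 156, 156, 158, 155, 156, 154, 158, 157, 157, 160, 140, 111, 232, 255, 255, 255, 255, 255, 255, 255, 255, 255, 255, 255, 255, 255, 255, 255, 255, 255, 202, 93, 86, 93, 92, 90, 90, 89]
251 [176, 157, 152, 154, 157, 155, 154, 156, 153, 158, 158, 156, 110, 87, 240, 255, 253, 253, 254, 255, 255, 254, 255, 255, 255, 255, 255, 254, 255, 255, 255, 252, 162, 93, 95, 90, 96, 92, 90, 97]
249 [90, 93, 90, 91, 94, 88, 96, 85, 54, 86, 252, 255, 255, 255, 254, 254, 254, 254, 254, 255]
250 [166, 166, 168, 164, 167, 154, 146, 132, 89, 100, 254, 255, 253, 253, 253, 253, 253, 254, 254, 253]
251 [160, 160, 161, 163, 160, 115, 81, 80, 65, 102, 254, 255, 252, 249, 250, 253, 252, 252, 252, 252]
```

View pics/c4.png

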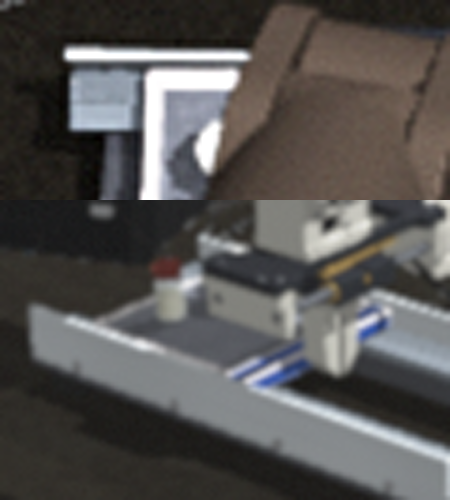

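The leading edge is now at column ~223.7, a move of ~119 mm. The board is not down yet: the force is still the sliding force. I'll go on in small steps.

send_rows(rows="0 0.6 0 0; 0 0.6 0 0")

```text
time_s: 10.35
tool_pos: [0.482, 0.0767, 0.0437]
ee_rot: [-3.141, 0.001, 1.574]
force: [-0.8, -8.3, -0.5]
gripper_width: 0.0006
```

send_rows(rows="0 0.6 0 0; 0 0.6 0 0")

```text
time_s: 10.55
tool_pos: [0.4819, 0.0768, 0.0437]
ee_rot: [-3.141, 0.002, 1.573]
force: [-0.4, -12.0, 1.3]
gripper_width: 0.0006
```

The motion is blocked and the force is rising, so the board may be against the notch walls. I'll back off and check.

send_rows(rows="0 -2 0 0; 0 -5 0 0; 0 -15 0 0; 0 -25 0 0; 0 -25 0 0")

```text
time_s: 11.05
tool_pos: [0.4825, 0.0069, 0.0438]
ee_rot: [3.141, -0.001, 1.577]
force: [-0.3, 0.2, -0.6]
gripper_width: 0.0003
```

Run:
```python
from h import *
t=optics.read_camera("top");g=cv2.cvtColor(t,cv2.COLOR_RGB2GRAY).astype(float)
for r in(249,250,251): print(r,g[r,218:230].astype(int).tolist())
a=t[235:320,195:315,::-1]; b=optics.read_camera("scene")[195:275,170:290,::-1]
w=optics.read_camera("wrist")[:,:,::-1]
cv2.imwrite("pics/c5.png",np.hstack([np.vstack([cv2.resize(a,(400,283),interpolation=2), cv2.resize(b,(400,267),interpolation=2)]),np.pad(cv2.resize(w,(400,300)),((0,250),(0,0),(0,0)))]))
```

```text
249 [145, 141, 124, 114, 98, 74, 179, 240, 247, 247, 246, 245]
250 [159, 161, 160, 162, 139, 110, 245, 255, 255, 255, 255, 255]
251 [158, 157, 158, 153, 103, 84, 248, 255, 253, 253, 254, 255]
```

View pics/c5.png

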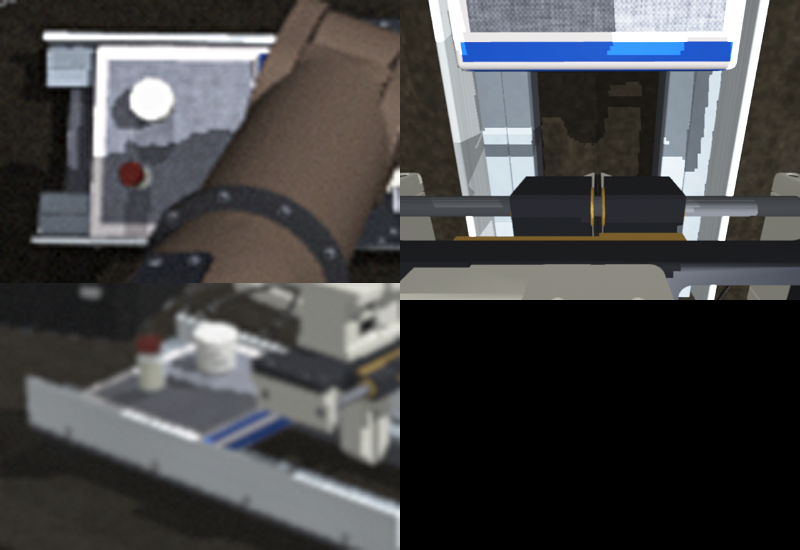

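send_rows(rows="0 -10 10 0; 0 -20 30 0; 0 -30 35 0; 0 -30 35 0; 0 -30 35 0")

```text
time_s: 11.7
tool_pos: [0.4821, -0.1141, 0.1909]
ee_rot: [3.141, -0.0, 1.576]
force: [1.5, 1.3, -0.2]
gripper_width: 0.0004
```

send_rows(rows="0 -30 20 0; 0 -30 0 0; 0 -30 0 0; 0 -30 0 0; 0 0 0 0")

```text
time_s: 12.2
tool_pos: [0.4816, -0.2375, 0.2099]
ee_rot: [3.14, 0.002, 1.571]
force: [0.4, -0.2, 0.2]
gripper_width: 0.0001
```

Run:
```python
from h import *
print(readout.state()["time_s"],readout.state()["tool_pos"])
T=optics.read_camera("top")[:,:,::-1].copy();S=optics.read_camera("scene")[:,:,::-1].copy()
cv2.imwrite("pics/t6.png",T);cv2.imwrite("pics/s6.png",S)
f=8; x0,y0=220,195
b=cv2.resize(S[y0:y0+62,x0:x0+98],None,fx=f,fy=f,interpolation=2)
for z,c in((.061,(0,255,0)),(.069,(0,0,255))):
    p=[proj("scene",(.4817+sx*.085,.1635+sy*.08,z)) for sx,sy in((-1,-1),(1,-1),(1,1),(-1,1))]
    q=np.array([((a[0]-x0+.5)*f,(a[1]-y0+.5)*f) for a in p]).astype(int); cv2.polylines(b,[q],True,c,1)
# reference: initial picture, board riding at y .0438
S0=cv2.imread("pics/scene0.png"); x1,y1=220,205
print(b.shape);cv2.imwrite("pics/c6.png",b)
x1,y1=235,205;d=cv2.resize(S0[y1:y1+62,x1:x1+98],None,fx=f,fy=f,interpolation=2)
for z,c in((.061,(0,255,0)),(.069,(0,0,255))):
    p=[proj("scene",(.4817+sx*.085,.0438+sy*.08,z)) for sx,sy in((-1,-1),(1,-1),(1,1),(-1,1))]
    q=np.array([((a[0]-x1+.5)*f,(a[1]-y1+.5)*f) for a in p]).astype(int); cv2.polylines(d,[q],True,c,1)
cv2.imwrite("pics/c7.png",cv2.resize(np.vstack([b,d]),None,fx=.6,fy=.6,interpolation=cv2.INTER_AREA))
```

```text
12.2 [ 0.48159006 -0.23753227  0.20991386]
(496, 784, 3)
```

View pics/c7.png

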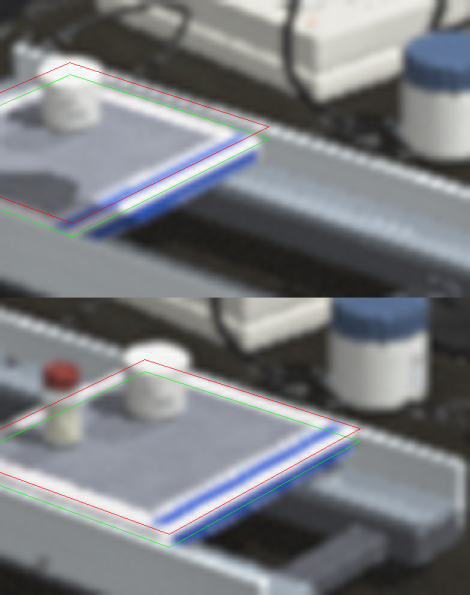

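Run:
```python
from h import *
def blue(im): 
    i=im.astype(float); return np.clip(i[:,:,0]-.5*(i[:,:,1]+i[:,:,2]),0,None)
for tn,sn in(("top0","scene0"),("t6","s6")):
    T=blue(cv2.imread(f"pics/{tn}.png"));S=blue(cv2.imread(f"pics/{sn}.png"))
    for x in(.42,.45,.48,.51,.54):
        # top strip column centroid in top image -> y for assumed z
        g=.0 
        yguess=-.0257 if tn=="top0" else .094
        u,v=proj("top",(x,yguess,.065)); r=int(round(v)); c=np.arange(int(u)-5,int(u)+6); w=T[r,c]; w=w*(w>25)
        uu=(w*c).sum()/w.sum()
        res=[]
        for z in(.061,.069):
            P=ray("top",(uu,v),z); a,b=proj("scene",P); res.append((a,b,P[1]))
        a,b=res[0][:2]; col=int(round(a)); rr=np.arange(int(b)-8,int(b)+9); pr=S[rr,col]
        print(tn,x,"y",[round(q[2]*1e3,1) for q in res],"pred rows",[round(q[1]-(0),1) for q in res],"base",rr[0],pr.astype(int).tolist())
```

```text
top0 0.42 y [np.float64(-25.1), np.float64(-25.3)] pred rows [np.float64(252.1), np.float64(249.4)] base 244 [13, 11, 14, 23, 62, 103, 77, 17, 3, 24, 71, 88, 50, 19, 8, 4, 3]
top0 0.45 y [np.float64(-25.1), np.float64(-25.2)] pred rows [np.float64(248.0), np.float64(245.4)] base 240 [13, 10, 13, 26, 74, 102, 50, 7, 7, 47, 85, 86, 62, 34, 9, 0, 1]
top0 0.48 y [np.float64(-25.2), np.float64(-25.3)] pred rows [np.float64(244.1), np.float64(241.5)] base 236 [13, 11, 13, 25, 67, 100, 61, 12, 7, 37, 76, 86, 63, 38, 10, 0, 0]
top0 0.51 y [np.float64(-25.5), np.float64(-25.7)] pred rows [np.float64(240.3), np.float64(237.7)] base 232 [12, 11, 9, 16, 43, 95, 80, 18, 3, 24, 70, 99, 78, 38, 10, 3, 4]
top0 0.54 y [np.float64(-27.0), np.float64(-27.1)] pred rows [np.float64(236.7), np.float64(234.2)] base 228 [0, 0, 0, 3, 33, 91, 82, 21, 3, 20, 70, 97, 71, 31, 12, 12, 13]
t6 0.42 y [np.float64(96.7), np.float64(95.9)] pred rows [np.float64(239.5), np.float64(236.9)] base 231 [15, 13, 13, 13, 13, 12, 13, 28, 53, 52, 24, 8, 16, 18, 8, 5, 5]
t6 0.45 y [np.float64(96.1), np.float64(95.3)] pred rows [np.float64(235.8), np.float64(233.3)] base 227 [14, 14, 14, 13, 14, 14, 24, 48, 88, 81, 27, 6, 17, 42, 58, 43, 21]
t6 0.48 y [np.float64(96.2), np.float64(95.4)] pred rows [np.float64(232.2), np.float64(229.7)] base 224 [14, 14, 12, 13, 13, 12, 16, 43, 86, 46, 5, 5, 50, 94, 100, 69, 26]
t6 0.51 y [np.float64(96.1), np.float64(95.3)] pred rows [np.float64(228.7), np.float64(226.2)] base 220 [1, 4, 12, 13, 14, 11, 14, 25, 71, 76, 18, 2, 20, 73, 89, 63, 34]
t6 0.54 y [np.float64(95.5), np.float64(94.7)] pred rows [np.float64(225.3), np.float64(222.9)] base 217 [1, 4, 6, 3, 0, 0, 3, 33, 86, 46, 5, 6, 52, 91, 76, 43, 19]
```

The trailing strip matches the seated height: the scene rows agree with z=61 mm to about 0.5 px. I'll make one more check, of the leading edge.

Run:
```python
from h import *
S=cv2.imread("pics/s6.png");T=cv2.imread("pics/t6.png");f=6;x0,y0=185,190
b=cv2.resize(S[y0:y0+66,x0:x0+125],None,fx=f,fy=f,interpolation=2)
for z,c in((.061,(0,255,0)),(.069,(0,0,255))):
    y=.1655
    q=np.array([((a[0]-x0+.5)*f,(a[1]-y0+.5)*f) for a in (proj("scene",(.4817+sx*.085,y+sy*.08,z)) for sx,sy in((-1,-1),(1,-1),(1,1),(-1,1)))]).astype(int); cv2.polylines(b,[q],True,c,1)
cv2.imwrite("pics/c8.png",b)
for z in(.061,.069): print([ray("top",(223.65,v),z)[:2].round(4) for v in(250,)])
```

```text
[array([0.5609, 0.2461])]
[array([0.5597, 0.2444])]
```

View pics/c8.png

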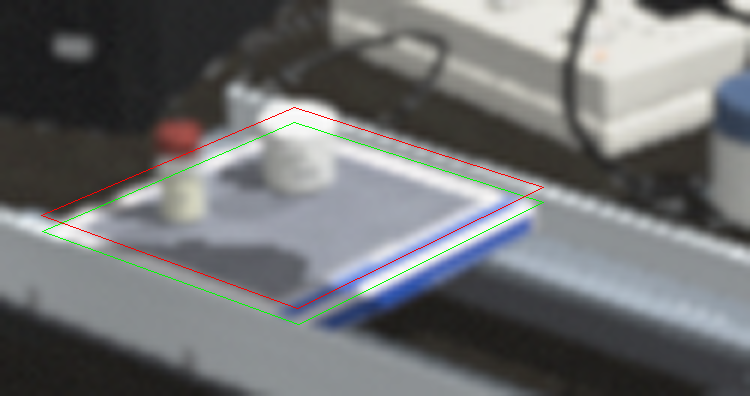

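The leading and trailing edges both follow the seated (green) outline, and the pot and vial stand upright. I'll hand the job in.

```bash
python3 -c "
from workcell import arm,readout
print(readout.state()['force'],arm.job_done())"
```

```text
the job is handed in; nothing more can be done
[ 0.4490605   1.12448191 -0.02586156] None
```

The board is in its notches and lies level, as far as the cameras show. I handed the job in at about 12 s; no verdict is reported.

I pushed it with the shut fingertips about 120 mm along the rails, mostly at 20–30 mm/s and slower near the end. I stopped when it met the notch walls and the force rose from about 5 N to 12 N. Then I backed the hand off and raised it clear.

**Last checks:**
- **Height:** in the scene camera, both the leading and trailing edges match the seated height of 61 mm, not the riding height of 69 mm. The trailing strip agrees to about 0.5 px.
- **Position along the rails:** the top camera puts the board about 2 to 2.5 mm past the nominal seat. That is inside the 3 mm notch play and the 4.5 mm limit, but the calibration is only good to about 2 mm.
- **Pot and vial:** both look upright on the board.
- **Bystanders:** I did not re-measure them at the end. The arm's path stayed clear of them, and no contact force showed apart from the push.

No check failed. The exact moment of the drop was not visible in the force readings; I inferred it from the blocked motion and the pictures.

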